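# Park the bench magnifier in its catch

## Robot

A 6-joint arm with a two-finger parallel gripper is mounted at the origin on the work surface; the furniture and walls round the work are solid. World frame = base frame: x ahead of the robot, y to its left, z up, the work surface at z = 0. Lengths are in m, angles in degrees, forces in N, time in s.
With the tool pointing down it reaches from about 0.35 to 0.875 m from the base axis. Payload 4.2 kg.
Tool frame: the origin (TCP) lies midway between the tips of the shut fingers; the grasp point (between the pads) lies 19 mm behind it; z points along the fingers, y is the line along which they close (so a half turn about z gives the same grasp; the last joint's range is limited). The gripper opens to 87 mm and grips with 3 to 60 N. Pads are 19 mm wide; open, the fingers measure 117 mm over their backs; the gripper's body (75 mm by 190 mm) begins 51 mm behind the grasp point.
Start: joints at [85.749, 22.042, 0.453, 0, -68.411, -14.817], TCP at [0.204, 0.591, 0.2] pointing down, gripper open.
Joint ranges: [-179.83, 179.83], [-69.29, 118.12], [-61.27, 80.66], [-181.25, 117.63], [-171.15, -9.14], [-177.46, 177.46]. Speed limits (degrees/s): [159.86, 159.86, 180, 180, 180, 180].

## Interface

Orientations are given as a 3x3 rotation matrix whose columns are the frame's x, y, z axes.
In Python, from station import r, vision gives the robot as it stands (r), with the cameras (vision).
- The arm moves only by the shell command python3 steer.py 'ROWS'. ROWS is a JSON list of rows, 1 to 8 of them, each an object with the fields aperture (the opening from 0.0 (shut) to 1.0 (fully open)), tx, ty, tz (the shift in a scale on which 1.0 is 0.75 m), drx, dry, drz (a rotation vector in parts of the range, where 1.0 means 2 rad); a field left out counts as zero (the opening has to be given); each row is the pose to reach, as a shift and turn from the pose commanded when the command began, along the tool's axes at that moment; what a row does not reach only later rows make up. A row lasts 1/10 s, in which the tool goes at most 0.05 m and 8.59 degrees, less where a joint would pass 70% of its speed; a pose out of reach is approached as far as the arm can. The fingers move at their own pace and stop on an object; the grip force is fixed at half the most. Time passes only in rows, so rows that do not move let the fingers close. It prints the time, the measured TCP pose, the force, the opening and the grip force at its end. A shift or turn number past 1, either way, is cut back to 1. Input that does not fit is refused with a message, and nothing moves.
- r.sense(): the state, without advancing time (a new reading comes with each control period).
- vision.capture(name): name is "side" or "top" or "wrist"; returns a dict with "pixels" (480x640x3 uint8, red, green, blue), "z_map" (480x640 float32, m along the optical axis (not along the pixel's ray), 0 where there is no reading), "K" (3x3 intrinsics, pixels), "distortion" ([k1, k2, p1, p2, k3] as OpenCV has them; the pictures are not rectified), "world_from_camera" (4x4, takes a point from camera to world coordinates). Camera axes: x right, y up, looking along -z (the intrinsics and any distortion apply to the point x, -y, -z); pixel columns grow to the right and rows downward; lengths in m; the calibration is good to about 2 mm. A picture is of the moment at which its call begins.
- r.finish_job(): hands the job in; it is judged then, once.
The state is a dict: "time_s": time; "joints": joint angles; "joint_velocities": joint speeds; "effort": joint torques, N m; "tcp_pos": TCP position; "ee_rot": TCP orientation; "wrist_force": force on the tool from outside, world axes, zero at the start; "moment": the same for the moment, N m; "gripper_width": opening from 0.0 (shut) to 1.0 (fully open); "gripper_force": force on a finger pad.
Only numpy, scipy, OpenCV 4.12 (cv2) and the standard library are available. Lean on these libraries where they do the work, as an engineer would, in place of code of your own. Each camera call takes 0.05 s, during which the arm holds its last target. There are 200 camera calls.

## Task

The swing-arm magnifier is in the way over the steel bench block. Swing it clear to its parking catch, which stands to the left of it, and press it down between the sprung jaws until it snaps home and stays down by itself. Do not force it, and leave the things on the bench undisturbed.

Things in the scene. Friction and masses are not known exactly. Their poses are not given: they have to be found in the camera images.
- pivot (a point): Point on the magnifier stand where the arm is hinged: on the axis of the upright post, 115 mm above the bench. The stand is a steel post (20 mm) on a round foot (80 mm), fixed to the bench.
- loupe_swing (a joint): Swing of the magnifier arm about the vertical post (rad). It grows as the arm's grip end moves to the robot's left (clockwise seen from above); range -1.25 to 1.25, light friction, stays where it is left. The arm's direction is best had from the points pivot and grip.
- loupe_lift (a joint): Tilt of the arm about the level hinge at the pivot (rad): 0 level, positive with the grip end up. A balance spring lifts it: let go, it floats at about 0.41 (grip 85 mm above the pivot). Pulling it down takes about 3 N at the grip at 0 rad, 4 N at -0.17. Limits -0.32 and 0.60. Home in the catch it reads between -0.19 and 0.06, depending on the catch's height.
- grip (a point): Middle of the grip: a black round bar, 15 mm thick and 56 mm long, in line with the arm, at the arm's free end, 218 mm from the pivot; it reaches from 190 to 246 mm. Axes: x points from the grip along the arm to the pivot, y level across the arm, z up at right angles to the arm.
- lens (a point): Centre of the lens, a round rim 78 mm across and 10 mm thick in the plane of the arm, 150 mm from the pivot.
- rod_mark (a point): Point on the axis of the arm's round steel rod (12 mm thick), 100 mm from the pivot: the part of the rod that goes into the catch.
- parking_catch: Parking catch, fixed: a flat strap on the bench from the stand's foot to an upright sleeve with a fork on top, open upward: two sprung jaws, lips 6 mm apart, flared tops 29 mm apart. Origin on the bench on the post's axis; -x points out along the strap. Passing the lips takes 10 to 20 N down at the grip, balance spring included; then the force drops and the rod stops hard on the seat, held.
- catch_foot (a point): Point on the bench straight below the middle of the fork, 100 mm from the post's axis. The fork's height is set differently each time and not given: home, the rod's axis lies 98 to 118 mm above the bench here; find it by feel or by eye. The mouth's top is 22 mm above the rod's home axis; the rod passes the lips from 15 to 7 mm above home.
- bench_block: Ground steel block, 58 x 88 x 26 mm, lying loose on the bench under the magnifier: the work place. Origin at the centre of its underside.
- bottle: Brown bottle with a white cap, 35 mm across, 68 mm tall, standing loose below the arm's sweep. Origin at the centre of its underside.
- bowl: White bowl, 101 mm across, 36 mm high, loose. Origin at the centre of its underside.

How it is judged (in metres and radians):
At the end, for the whole second after the job is handed in: The magnifier arm is held down in the parking catch with nobody holding it: its tilt is below 0.12 rad, its rod is within 8 mm of straight above the catch's foot, and it is at rest (below 0.05 rad/s) (value of joint loupe_lift below 0.12 rad and horizontal distance between rod_mark and catch_foot below 0.008 m and velocity of joint loupe_lift between -0.05 and 0.05 rad/s and velocity of joint loupe_swing between -0.05 and 0.05 rad/s); the robot touches nothing.
It fails at once if the catch is forced: more than 120 N on the catch (about 55 N at the grip) (contact force between parking_catch and anything else above 120 N).
It fails at once if the bench block is shifted by more than 15 mm (distance of bench_block from where it was at the start of the episode above 0.015 m).
It fails at once if the bottle is shifted by more than 15 mm or tipped (distance of bottle from where it was at the start of the episode above 0.015 m or angle between bottle's own z axis and vertical above 0.3 rad).
It fails at once if the bowl is shifted by more than 15 mm (distance of bowl from where it was at the start of the episode above 0.015 m).
It also fails if it takes over 45 s, if anything falls off the work surface, if the arm or the gripper's body presses on something with over 40 N, if the wrist force passes 120 N, or if a joint passes its speed limit or range.

## Working session

There is one attempt and no reset: what is moved stays moved. The work goes in short steps, Python scripts to look and compute and a shell command to move; the robot and the scene stay as the last step left them, time stands still between calls to the robot, and variables do not carry over. Pictures are saved under pics/ and viewed, at most 10 in all, crops included, and the job is handed in when it is done.

```bash
ls; mkdir -p pics
cat > h.py <<'E'
import numpy as np, cv2
from station import r, vision
def pts(c):
    h,w=c["z_map"].shape
    u,v=np.meshgrid(np.arange(w),np.arange(h))
    n=cv2.undistortPoints(np.stack([u,v],-1).reshape(-1,1,2).astype(float),np.array(c["K"]),np.array(c["distortion"])).reshape(h,w,2)
    z=c["z_map"]; P=np.stack([n[...,0]*z,-n[...,1]*z,-z,np.ones_like(z)],-1)
    W=(P@np.array(c["world_from_camera"]).T)[...,:3]; W[z==0]=np.nan
    return W
def shot(name,f):
    c=vision.capture(name); cv2.imwrite("pics/"+f+".png",cv2.cvtColor(c["pixels"],cv2.COLOR_RGB2BGR)); W=pts(c); np.save("pics/"+f,W); return c,W
E
python3 - <<'E'
from h import *
for n in("top","side"):
    c,W=shot(n,n+"1"); print(n,np.round(c["world_from_camera"],3).tolist(), c["K"])
s=r.sense(); print(s["tcp_pos"],np.round(s["ee_rot"],3).tolist(),s["time_s"],s["wrist_force"],s["gripper_width"])
E
```

```text
pics
station.py
steer.py
top [[-0.09, 0.973, -0.212, 0.363], [-0.996, -0.088, 0.017, -0.085], [-0.002, 0.213, 0.977, 0.967], [0.0, 0.0, 0.0, 1.0]] [[564.87748214   0.         326.72760784]
 [  0.         564.87748214 244.20561822]
 [  0.           0.           1.        ]]
side [[0.009, -0.638, 0.77, 1.25], [1.0, 0.02, 0.005, -0.112], [-0.019, 0.77, 0.638, 0.691], [0.0, 0.0, 0.0, 1.0]] [[449.40373246   0.         322.32971744]
 [  0.         449.40373246 241.32761441]
 [  0.           0.           1.        ]]
[0.20399209 0.59018163 0.19918112] [[0.945, -0.327, -0.001], [-0.327, -0.945, -0.002], [0.0, 0.002, -1.0]] 0.1 [-0.60726394 -0.00678011  0.17450914] 1.0027604138401789
```

View pics/top1.png

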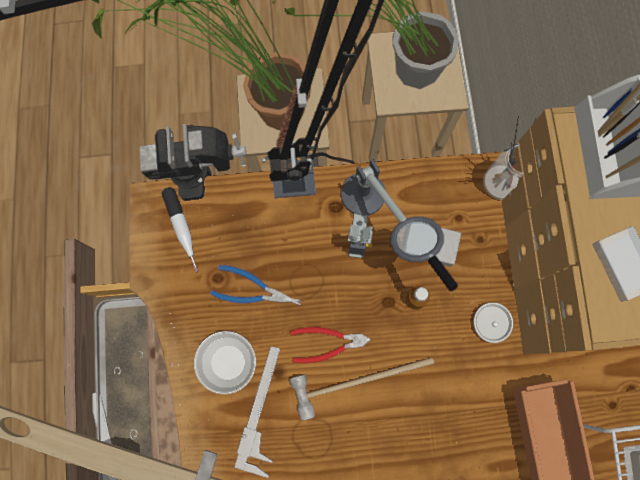

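View pics/side1.png

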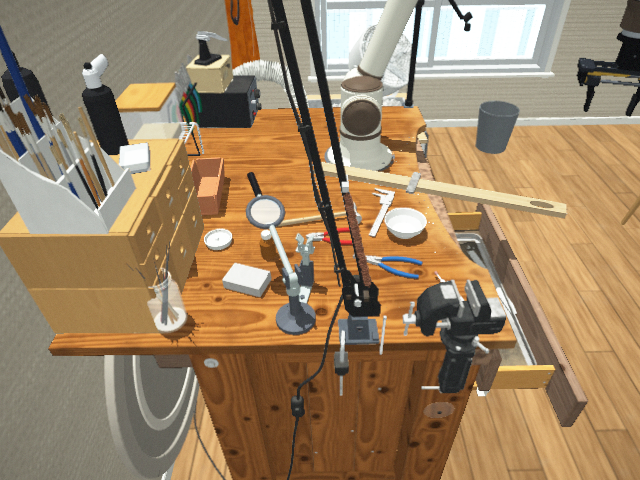

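The top view shows the post head at about (368,170), the rod running to the lens at (417,240), the black grip at (443,273), the fork at (358,235) and the bottle cap at (420,294). The block lies under the lens at (450,245). The side view agrees.

Run:
```python
from h import *
W=np.load("pics/top1.npy"); im=cv2.imread("pics/top1.png")
for u,v in[(368,170),(363,178),(375,187),(395,210),(443,273),(432,260),(454,287),(420,294),(358,218),(352,236),(358,236),(366,236),(356,250),(358,256),(345,195),(380,200),(455,245),(226,362),(492,322)]:
    print(u,v,np.round(W[v,u],3))
m=(im.max(2)<45)&(W[...,2]>.12)&(W[...,1]<-.1)
v,u=np.where(m); s=(u>400)&(u<480)&(v>240)&(v<310); p=W[v[s],u[s]]; print("grip",len(p),np.median(p,0),p.min(0),p.max(0))
c=im[150:310,300:480]; cv2.imwrite("pics/crop1.png",cv2.resize(c,None,fx=4,fy=3.7,interpolation=cv2.INTER_CUBIC)[:600,:])
# points on catch
b=W[205:262,340:378].reshape(-1,3); b=b[b[:,2]>.05]; print("catch",len(b),np.nanmedian(b,0),np.nanmin(b,0),np.nanmax(b,0))
s=np.load("pics/side1.npy");b=s[225:300,285:325].reshape(-1,3)
```

```text
368 170 [ 0.659 -0.175  0.126]
363 178 [ 0.643 -0.165  0.136]
375 187 [ 0.627 -0.182  0.136]
395 210 [ 0.582 -0.205  0.157]
443 273 [ 0.473 -0.252  0.211]
432 260 [ 0.494 -0.242  0.2  ]
454 287 [ 0.452 -0.264  0.213]
420 294 [ 0.463 -0.242  0.067]
358 218 [ 0.613 -0.16   0.008]
352 236 [ 0.554 -0.139  0.131]
358 236 [ 0.559 -0.15   0.103]
366 236 [ 0.553 -0.16   0.128]
356 250 [ 0.548 -0.148  0.048]
358 256 [ 0.546 -0.154  0.007]
345 195 [ 0.657 -0.142  0.01 ]
380 200 [ 0.642 -0.202  0.01 ]
455 245 [ 0.546 -0.32   0.027]
226 362 [0.385 0.085 0.004]
492 322 [ 0.411 -0.371  0.005]
grip 338 [ 0.47360953 -0.25185882  0.20830041] [ 0.44898918 -0.26619026  0.19249572] [ 0.50010662 -0.23722744  0.22075084]
catch 484 [ 0.55497317 -0.15168933  0.11095674] [ 0.54599332 -0.1738978   0.05007731] [ 0.5721327  -0.13375052  0.13532735]
```

View pics/crop1.png

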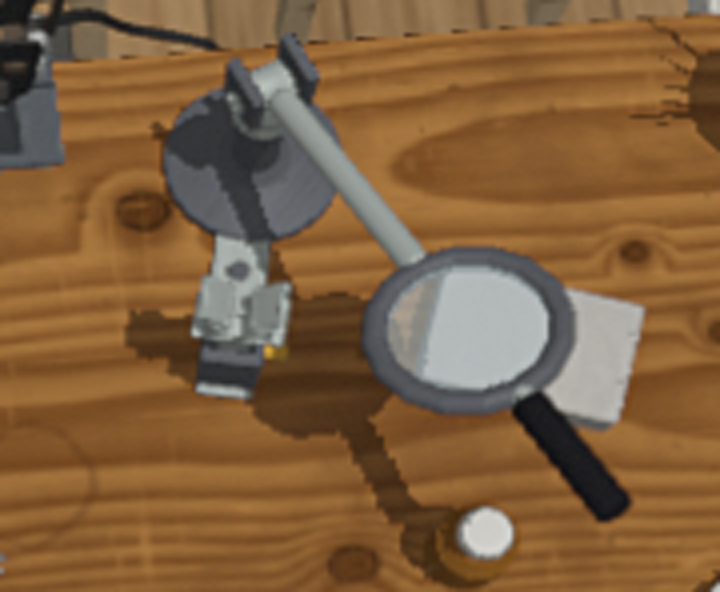

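The crop shows the fork mouth at crop pixels (205–290, 290–340), with a gap between the jaws at about (248,310). It lies left of the rod, and the bottle cap is at (487,533), near the grip's path but low. Next I'll fit the geometry and check for obstacles along the path.

```bash
cat > geo.py <<'E'
from h import *
from scipy.optimize import least_squares
T=np.load("pics/top1.npy"); S=np.load("pics/side1.npy"); A=np.vstack([T.reshape(-1,3),S.reshape(-1,3)]); A=A[~np.isnan(A[:,0])]
def box(a,lo,hi): return a[((a>lo)&(a<hi)).all(1)]
if __name__=="__main__":
    for nm,a in(("top",T.reshape(-1,3)),("side",S.reshape(-1,3))):
        a=a[~np.isnan(a[:,0])]
        f=box(a,[.58,-.24,.006],[.72,-.1,.014]); q=f[:,:2]
        hull=cv2.convexHull(q.astype(np.float32)); print(nm,"foot",len(f),cv2.minEnclosingCircle(hull))
        p=box(a,[.62,-.21,.03],[.69,-.14,.1]); print("post",len(p),p.mean(0) if len(p) else 0)
        g=box(a,[.54,-.19,.118],[.572,-.115,.15])
        print("jaw",len(g),g.min(0),g.max(0))
        for lo,hi in((-.2,-.15),(-.15,-.1)):
            h=g[(g[:,1]>lo)&(g[:,1]<hi)]; print(len(h),np.round(h.mean(0),4))
    o=box(A,[.15,-.5,.17],[.75,.75,.9]); v=np.unique(np.round(o/.06).astype(int),axis=0,return_counts=True)
    for k,n in zip(*v):
        if n>8: print(np.round(k*.06,2),n,end="; ")
E
python3 geo.py
```

```text
top foot 774 ((0.6443347930908203, -0.18282482028007507), 0.05565623566508293)
post 125 [ 0.64924066 -0.17132378  0.06403064]
jaw 237 [ 0.54793246 -0.17043725  0.11812733] [ 0.5713822  -0.13429103  0.13532735]
123 [ 0.5571 -0.1616  0.1276]
114 [ 0.5611 -0.142   0.1275]
side foot 675 ((0.6377428770065308, -0.1663462519645691), 0.0614546462893486)
post 274 [ 0.66558727 -0.17213137  0.06791359]
jaw 117 [ 0.54847109 -0.16818347  0.11810924] [ 0.5715947  -0.13454385  0.13548362]
66 [ 0.5604 -0.1614  0.1271]
51 [ 0.5657 -0.1416  0.1267]
[0.18 0.48 0.3 ] 95; [0.18 0.48 0.36] 56; [0.18 0.54 0.24] 113; [0.18 0.54 0.3 ] 153; [0.18 0.54 0.36] 151; [0.18 0.54 0.42] 134; [0.18 0.54 0.48] 72; [0.18 0.6  0.3 ] 26; [0.18 0.6  0.36] 129; [0.18 0.66 0.3 ] 24; [0.24 0.48 0.3 ] 86; [0.24 0.48 0.36] 18; [0.24 0.54 0.3 ] 279; [0.24 0.54 0.36] 126; [0.24 0.54 0.42] 368; [0.24 0.54 0.48] 126; [0.24 0.6  0.24] 27; [0.24 0.6  0.3 ] 176; [0.24 0.6  0.36] 425; [0.24 0.6  0.42] 86; [0.24 0.66 0.24] 119; [0.24 0.66 0.3 ] 40; [ 0.36 -0.48  0.24] 1130; [ 0.36 -0.42  0.18] 436; [ 0.36 -0.42  0.24] 1314; [ 0.42 -0.48
[... 1024 characters left out ...]
0.12  0.36] 617; [ 0.66 -0.12  0.42] 1092; [ 0.66 -0.12  0.48] 989; [ 0.66 -0.12  0.54] 252; [ 0.66 -0.12  0.6 ] 29; [ 0.66 -0.06  0.18] 53; [ 0.66 -0.06  0.24] 96; [ 0.66 -0.06  0.3 ] 107; [ 0.66 -0.06  0.36] 262; [ 0.66 -0.06  0.42] 17; [0.66 0.06 0.6 ] 25; [0.66 0.12 0.6 ] 848; [ 0.72 -0.42  0.18] 28; [ 0.72 -0.18  0.48] 14; [ 0.72 -0.18  0.54] 407; [ 0.72 -0.18  0.6 ] 83; [ 0.72 -0.12  0.18] 59; [ 0.72 -0.12  0.24] 262; [ 0.72 -0.12  0.3 ] 357; [ 0.72 -0.12  0.36] 431; [ 0.72 -0.12  0.42] 828; [ 0.72 -0.12  0.48] 899; [ 0.72 -0.12  0.54] 614; [ 0.72 -0.12  0.6 ] 83; [ 0.72 -0.06  0.18] 548; [ 0.72 -0.06  0.24] 561; [ 0.72 -0.06  0.3 ] 499; [ 0.72 -0.06  0.36] 321; [ 0.72 -0.06  0.42] 19;
```

Careful with the scale: shifts go in shares of 0.75 m and turns go in shares of 2 rad. That gives: 0.236 m / 0.75 = 0.3147, 0.177 m / 0.75 = 0.236, 46 degrees / 114.5916 = 0.4014.

```bash
python3 steer.py '[{"aperture":1,"tx":0.0267,"ty":0.04,"tz":-0.0267,"drz":0.0524},{"aperture":1,"tx":0.06,"ty":0.08,"tz":-0.0533,"drz":0.1047},{"aperture":1,"tx":0.0933,"ty":0.12,"tz":-0.08,"drz":0.1571},{"aperture":1,"tx":0.12,"ty":0.16,"tz":-0.0933,"drz":0.2094},{"aperture":1,"tx":0.1467,"ty":0.2,"tz":-0.1067,"drz":0.2618},{"aperture":1,"tx":0.18,"ty":0.24,"tz":-0.1067,"drz":0.3142},{"aperture":1,"tx":0.2067,"ty":0.28,"tz":-0.1067,"drz":0.3665},{"aperture":1,"tx":0.236,"ty":0.3147,"tz":-0.1067,"drz":0.4014}]'
cat > to.py <<'E'
import sys; from h import *
def to(p,yaw):
    s=r.sense(); R=np.array(s["ee_rot"]); d=R.T@(np.array(p)-s["tcp_pos"])
    y=np.degrees(np.arctan2(R[1,0],R[0,0])); print("tcp",np.round(s["tcp_pos"],4),"yaw",round(y,1),"d",np.round(d,4),"rz",round(-((yaw-y+180)%360-180),1),"z",np.round(R[:,2],3),"F",np.round(s["wrist_force"],1),"w",round(s["gripper_width"],3),"gf",np.round(s["gripper_force"],1),"t",s["time_s"],"j",np.round(s["joints"]))
if __name__=="__main__": a=list(map(float,sys.argv[1:])); to(a[:3],a[3])
E
python3 to.py .474 -.252 .28 -156.7
```

```text
time_s: 0.9
tcp_pos: [0.2942, 0.3078, 0.28]
ee_rot: [[0.419, -0.908, -0.0], [-0.908, -0.419, -0.0], [-0.0, 0.0, -1.0]]
wrist_force: [1.1, 0.7, 0.8]
gripper_width: 0.998
gripper_force: 0.0
tcp [0.2942 0.3078 0.28  ] yaw -65.3 d [ 0.5837  0.0711 -0.    ] rz 91.4 z [-0. -0. -1.] F [1.1 0.7 0.8] w 0.998 gf 0.0 t 0.9 j [ 68.  -1. -17.  -0. -74. -44.]
```

To row units: 0.29 m / 0.75 = 0.3867, 0.035 m / 0.75 = 0.0467, 46 degrees / 114.5916 = 0.4014.

```bash
python3 steer.py '[{"aperture":1,"tx":0.0467,"ty":0.0053,"drz":0.0524},{"aperture":1,"tx":0.0933,"ty":0.0107,"drz":0.1047},{"aperture":1,"tx":0.1467,"ty":0.016,"drz":0.1571},{"aperture":1,"tx":0.1933,"ty":0.0227,"drz":0.2094},{"aperture":1,"tx":0.24,"ty":0.0293,"drz":0.2618},{"aperture":1,"tx":0.2933,"ty":0.0347,"drz":0.3142},{"aperture":1,"tx":0.34,"ty":0.04,"drz":0.3665},{"aperture":1,"tx":0.3867,"ty":0.0467,"drz":0.4014}]'
python3 to.py .474 -.252 .28 -156.7
```

```text
time_s: 1.7
tcp_pos: [0.3847, 0.0305, 0.28]
ee_rot: [[-0.363, -0.932, -0.0], [-0.932, 0.363, 0.0], [-0.0, 0.0, -1.0]]
wrist_force: [0.6, -0.2, 0.7]
gripper_width: 1.001
gripper_force: 0.0
tcp [0.3847 0.0305 0.28  ] yaw -111.3 d [ 2.309e-01 -1.857e-01 -1.000e-04] rz 45.4 z [-0.  0. -1.] F [ 0.6 -0.2  0.7] w 1.001 gf 0.0 t 1.7 j [ 29.  -6. -21.  -0. -74. -50.]
```

To row units: 0.231 m / 0.75 = 0.308, 0.205 m / 0.75 = 0.2733, 45.4 degrees / 114.5916 = 0.3962.

```bash
python3 steer.py '[{"aperture":1,"tx":0.04,"ty":-0.0307,"drz":0.0524},{"aperture":1,"tx":0.08,"ty":-0.0613,"drz":0.1047},{"aperture":1,"tx":0.12,"ty":-0.0933,"drz":0.1571},{"aperture":1,"tx":0.16,"ty":-0.124,"drz":0.2094},{"aperture":1,"tx":0.2,"ty":-0.1547,"drz":0.2618},{"aperture":1,"tx":0.24,"ty":-0.1867,"drz":0.3142},{"aperture":1,"tx":0.2733,"ty":-0.2173,"drz":0.3665},{"aperture":1,"tx":0.308,"ty":-0.248,"drz":0.3962}]'
python3 to.py .474 -.252 .182 -156.7
python3 - <<'E'
from h import *
c,W=shot("wrist","wrist1")
E
```

```text
time_s: 2.5
tcp_pos: [0.4753, -0.2518, 0.2796]
ee_rot: [[-0.918, -0.396, -0.001], [-0.396, 0.918, 0.0], [0.001, 0.001, -1.0]]
wrist_force: [1.5, 0.5, 1.1]
gripper_width: 1.0
gripper_force: 0.0
tcp [ 0.4753 -0.2518  0.2796] yaw -156.7 d [0.0013 0.0003 0.0976] rz 0.0 z [-0.001  0.    -1.   ] F [1.5 0.5 1.1] w 1.0 gf 0.0 t 2.5 j [-11.  11.  -4.  -0. -75. -56.]
```

View pics/wrist1.png

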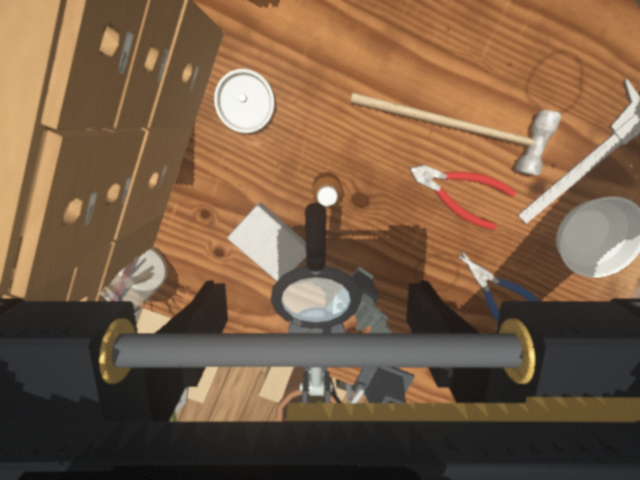

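The wrist view shows the black grip (column 316, rows 205–270) centred between the fingers at columns 215 and 420, in line with the tool. Now I'll descend and close.

To row units: 0.097 m / 0.75 = 0.1293, 0.085 m / 0.75 = 0.1133.

```bash
python3 steer.py '[{"aperture":0.7,"tx":0.0013,"tz":0.04},{"aperture":0.7,"tx":0.0013,"tz":0.08},{"aperture":0.7,"tx":0.0013,"tz":0.1133},{"aperture":0.7,"tx":0.0013,"tz":0.1293},{"aperture":0.3,"tx":0.0013,"tz":0.1293},{"aperture":0,"tx":0.0013,"tz":0.1293},{"aperture":0,"tx":0.0013,"tz":0.1293},{"aperture":0,"tx":0.0013,"tz":0.1293}]'
python3 steer.py '[{"aperture":0},{"aperture":0},{"aperture":0}]'
python3 to.py .474 -.252 .182 -156.7
```

```text
time_s: 3.35
tcp_pos: [0.4752, -0.2509, 0.1845]
ee_rot: [[-0.917, -0.399, 0.002], [-0.399, 0.917, -0.001], [-0.002, -0.002, -1.0]]
wrist_force: [0.7, 0.8, -0.2]
gripper_width: 0.423
gripper_force: 0.0
time_s: 3.65
tcp_pos: [0.4746, -0.2508, 0.1834]
ee_rot: [[-0.917, -0.399, 0.0], [-0.399, 0.917, -0.0], [-0.0, -0.0, -1.0]]
wrist_force: [-0.3, -0.6, 1.2]
gripper_width: 0.148
gripper_force: 11.6
tcp [ 0.4746 -0.2508  0.1834] yaw -156.5 d [ 0.001  -0.0009  0.0014] rz 0.2 z [ 0. -0. -1.] F [-0.3 -0.6  1.2] w 0.148 gf 11.6 t 3.65 j [-11.  14. -13.   0. -62. -56.]
```

The grip is held. I'll swing along the arc (radius 0.1987 m about the pivot) in two halves.

To row units: 0.0606 m / 0.75 = 0.0808, 0.0564 m / 0.75 = 0.0752, 17.75 degrees / 114.5916 = 0.1549.

```bash
python3 steer.py '[{"aperture":0,"tx":-0.0001,"ty":0.0092,"drz":0.0175},{"aperture":0,"tx":-0.0008,"ty":0.0208,"drz":0.0393},{"aperture":0,"tx":-0.002,"ty":0.0323,"drz":0.0611},{"aperture":0,"tx":-0.0036,"ty":0.0437,"drz":0.0829},{"aperture":0,"tx":-0.0057,"ty":0.0551,"drz":0.1047},{"aperture":0,"tx":-0.0084,"ty":0.0663,"drz":0.1265},{"aperture":0,"tx":-0.0109,"ty":0.0752,"drz":0.144},{"aperture":0,"tx":-0.0127,"ty":0.0808,"drz":0.1549}]'
python3 steer.py '[{"aperture":0,"tx":-0.0001,"ty":0.0092,"drz":0.0175},{"aperture":0,"tx":-0.0008,"ty":0.0208,"drz":0.0393},{"aperture":0,"tx":-0.002,"ty":0.0323,"drz":0.0611},{"aperture":0,"tx":-0.0036,"ty":0.0437,"drz":0.0829},{"aperture":0,"tx":-0.0057,"ty":0.0551,"drz":0.1047},{"aperture":0,"tx":-0.0084,"ty":0.0663,"drz":0.1265},{"aperture":0,"tx":-0.0109,"ty":0.0752,"drz":0.144},{"aperture":0,"tx":-0.0127,"ty":0.0808,"drz":0.1549}]'
python3 steer.py '[{"aperture":0}]'
python3 to.py .4614 -.1304 .182 -192
python3 - <<'E'
from h import *
c,W=shot("top","top2"); im=cv2.imread("pics/top2.png")
cv2.imwrite("pics/crop2.png",cv2.resize(im[150:310,280:460],None,fx=4,fy=3.7,interpolation=cv2.INTER_CUBIC))
E
```

```text
time_s: 4.45
tcp_pos: [0.4599, -0.191, 0.1835]
ee_rot: [[-0.995, -0.1, 0.002], [-0.1, 0.995, -0.0], [-0.002, -0.001, -1.0]]
wrist_force: [1.3, -0.4, -0.7]
gripper_width: 0.121
gripper_force: 29.7
time_s: 5.25
tcp_pos: [0.4641, -0.1298, 0.1837]
ee_rot: [[-0.978, 0.208, 0.004], [0.208, 0.978, -0.0], [-0.004, 0.0, -1.0]]
wrist_force: [2.9, -0.6, -0.3]
gripper_width: 0.119
gripper_force: 29.8
time_s: 5.35
tcp_pos: [0.4641, -0.1298, 0.1837]
ee_rot: [[-0.978, 0.206, 0.004], [0.206, 0.978, -0.0], [-0.004, 0.001, -1.0]]
wrist_force: [3.6, 0.3, -1.9]
gripper_width: 0.125
gripper_force: 29.8
tcp [ 0.4641 -0.1298  0.1837] yaw 168.1 d [ 0.0026 -0.0012  0.0017] rz 0.1 z [ 0.004 -0.    -1.   ] F [ 3.6  0.3 -1.9] w 0.125 gf 29.8 t 5.35 j [   4.    9.  -21.    0.  -60. -106.]
```

View pics/crop2.png

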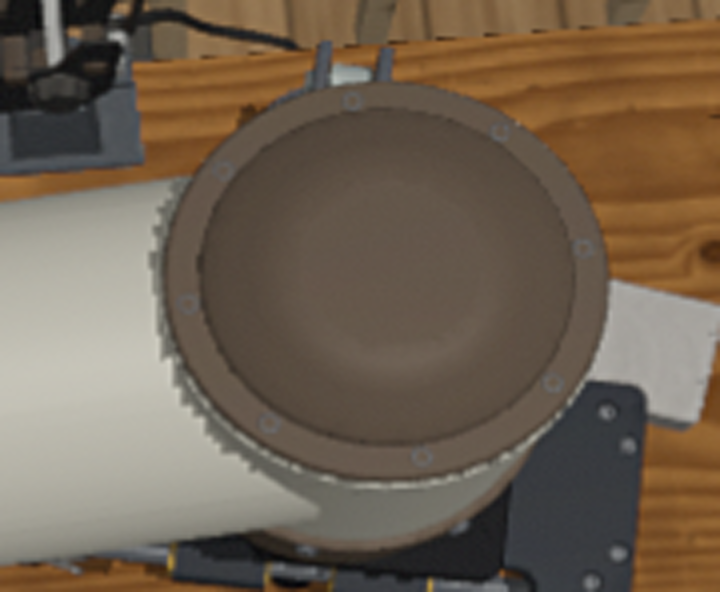

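The robot hides the catch in the top view, so I'll use the side camera, which looks in along the arm.

Run:
```python
from h import *
c,W=shot("side","side2"); im=cv2.imread("pics/side2.png")
cv2.imwrite("pics/crop3.png",cv2.resize(im[200:335,240:420],None,fx=4.4,fy=4.4,interpolation=cv2.INTER_CUBIC))
```

```text
(no output)
```

View pics/crop3.png

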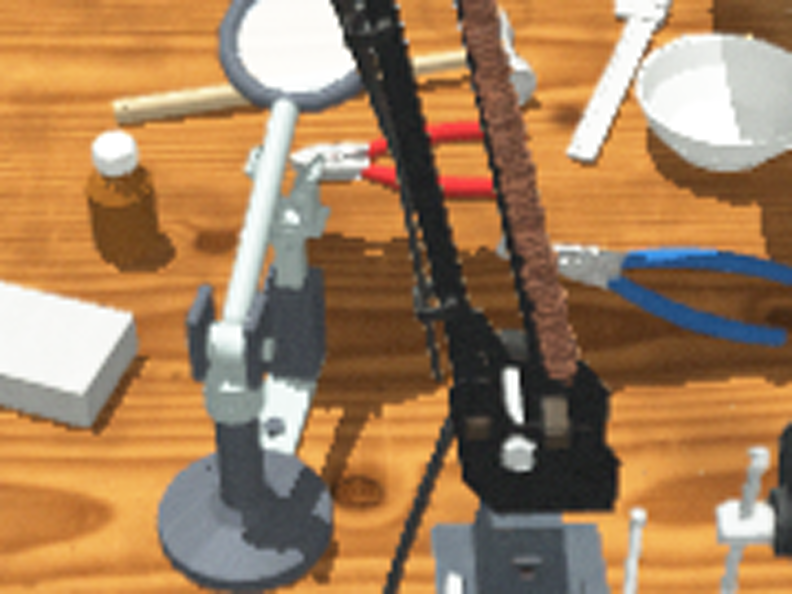

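The side crop shows the rod, crop (235,330) to (285,110), passing just over the fork at (290,190). I'll check the lateral alignment with the depth data.

Run:
```python
from h import *; from geo import box
a=np.load("pics/side2.npy")[200:335,240:420].reshape(-1,3); a=a[~np.isnan(a[:,0])]
piv=np.array([.657,-.172])
for x in (.54,.56,.58,.6,.62):
    b=box(a,[x-.006,-.2,.137],[x+.006,-.1,.25]); print(x,len(b),b.mean(0).round(4),b[:,1].min().round(4),b[:,1].max().round(4))
j=box(a,[.54,-.19,.122],[.575,-.11,.136]); j=j
print("jaws"); 
for lo,hi in((-.18,-.15),(-.15,-.12)):
    h=j[(j[:,1]>lo)&(j[:,1]<hi)]; print(len(h),h.mean(0).round(4) if len(h) else 0)
for f in("top1","side1"):
    a=np.load(f"pics/{f}.npy").reshape(-1,3); a=a[~np.isnan(a[:,0])]
    s=box(a,[.575,-.19,.004],[.613,-.13,.0095]); 
    for x in(.58,.59,.6,.61):
        q=s[abs(s[:,0]-x)<.005]; print(f,"strap",x,len(q),q[:,1].min().round(4) if len(q) else 0,q[:,1].max().round(4) if len(q) else 0)
```

```text
0.54 153 [ 0.5401 -0.1483  0.1697] -0.1769 -0.1198
0.56 85 [ 0.5583 -0.142   0.1643] -0.1645 -0.1219
0.58 38 [ 0.5804 -0.1544  0.1543] -0.1626 -0.1491
0.6 39 [ 0.6005 -0.1589  0.1458] -0.1661 -0.1529
0.62 23 [ 0.6181 -0.1635  0.1389] -0.1679 -0.1584
jaws
17 [ 0.5586 -0.1657  0.1327]
41 [ 0.5654 -0.1411  0.129 ]
top1 strap 0.58 1 -0.1823 -0.1823
top1 strap 0.59 5 -0.1656 -0.1604
top1 strap 0.6 28 -0.1699 -0.1507
top1 strap 0.61 49 -0.1747 -0.1509
side1 strap 0.58 36 -0.1663 -0.1449
side1 strap 0.59 35 -0.1659 -0.1469
side1 strap 0.6 25 -0.1678 -0.1489
side1 strap 0.61 26 -0.1675 -0.1507
```

Rod and fork agree to about 1 mm sideways. Lower along the arc, down to the lips first.

To row units: 0.05 m / 0.75 = 0.0667, 0.0375 m / 0.75 = 0.05.

```bash
python3 steer.py '[{"aperture":0,"tx":0.0033,"tz":0.008},{"aperture":0,"tx":0.0063,"tz":0.0167},{"aperture":0,"tx":0.0092,"tz":0.0253},{"aperture":0,"tx":0.0117,"tz":0.0333},{"aperture":0,"tx":0.014,"tz":0.0413},{"aperture":0,"tx":0.0159,"tz":0.05},{"aperture":0,"tx":0.0177,"tz":0.0587},{"aperture":0,"tx":0.0192,"tz":0.0667}]'
python3 to.py .4614 -.1304 .182 -192
```

```text
time_s: 6.25
tcp_pos: [0.4461, -0.1271, 0.1321]
ee_rot: [[-0.978, 0.208, -0.005], [0.208, 0.978, 0.0], [0.004, -0.001, -1.0]]
wrist_force: [-0.8, 0.7, 2.0]
gripper_width: 0.027
gripper_force: 1.0
tcp [ 0.4461 -0.1271  0.1321] yaw 168.0 d [-0.0154 -0.0001 -0.05  ] rz 0.0 z [-0.005  0.    -1.   ] F [-0.8  0.7  2. ] w 0.027 gf 1.0 t 6.25 j [   4.   10.  -27.   -0.  -53. -106.]
```

The opening has dropped to 2 mm, so the bar slipped out of the pads. I'll look before going on.

Run:
```python
from h import *
c,W=shot("side","side3"); im=cv2.imread("pics/side3.png")
a=cv2.resize(im[130:300,230:400],None,fx=2.35,fy=3,interpolation=cv2.INTER_CUBIC)
c,W=shot("wrist","wrist3"); b=cv2.imread("pics/wrist3.png"); b=cv2.resize(b,(400,510))
cv2.imwrite("pics/both3.png",np.hstack([a[:510,:399],b]))
```

```text
(no output)
```

View pics/both3.png

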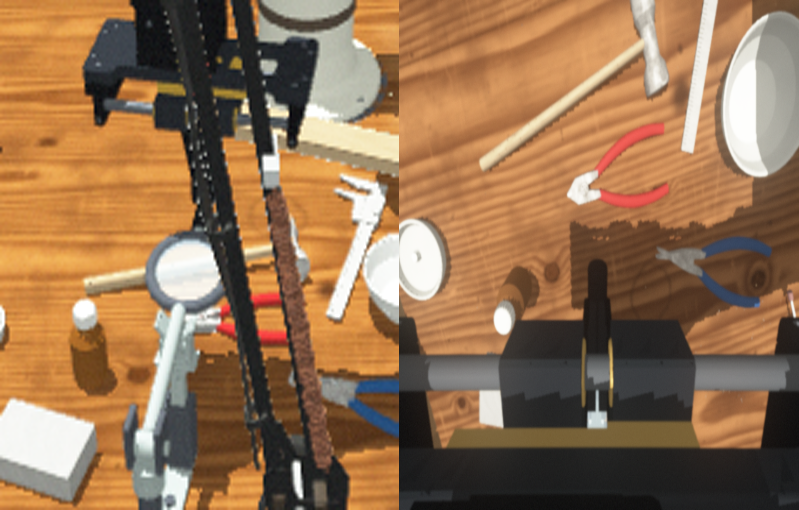

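The left panel (side view) shows the arm lowered to the fork mouth at (170,315). The right panel (wrist view) shows the shut fingers resting on top of the grip, whose tip sticks out at (597,270). I'll measure the tilt.

Run:
```python
from h import *; from geo import box
a=np.load("pics/side3.npy")[130:300,230:400].reshape(-1,3); a=a[~np.isnan(a[:,0])]
for x in (.5,.54,.56,.58,.6,.62):
    b=box(a,[x-.006,-.19,.115],[x+.006,-.1,.25]); 
    if len(b): t=b[b[:,2]>b[:,2].max()-.004]; print(x,len(b),b.mean(0).round(4),b[:,2].max().round(4),t.mean(0).round(4))
w=np.load("pics/wrist3.npy"); 
for v,u in((250,316),(260,316),(275,317),(290,317),(310,317)): print(v,u,w[v,u].round(4))
s=r.sense(); print(s["wrist_force"],s["gripper_width"],s["time_s"])
```

```text
0.5 116 [ 0.5    -0.1481  0.1414] 0.145 [ 0.4991 -0.1468  0.1423]
0.54 119 [ 0.54   -0.1409  0.1364] 0.1409 [ 0.5398 -0.1378  0.1381]
0.56 87 [ 0.5609 -0.1521  0.1303] 0.1381 [ 0.5599 -0.1509  0.1361]
0.58 26 [ 0.5798 -0.1549  0.1317] 0.1343 [ 0.5794 -0.1555  0.1322]
0.6 31 [ 0.6005 -0.159   0.1282] 0.1308 [ 0.5999 -0.1595  0.129 ]
0.62 32 [ 0.6196 -0.1638  0.1252] 0.1282 [ 0.6194 -0.1645  0.126 ]
250 316 [ 0.421  -0.1225  0.1497]
260 316 [ 0.4231 -0.1229  0.1576]
275 317 [ 0.4313 -0.1241  0.1553]
290 317 [ 0.4395 -0.1259  0.1534]
310 317 [ 0.4502 -0.1281  0.1526]
[-0.49963383 -0.24042772  1.30038151] 0.007827040695816315 6.35
```

Run:
```python
from h import *; from geo import box
for i in range(3):
    c,W=shot("side","side4"); a=W[130:300,230:400].reshape(-1,3); a=a[~np.isnan(a[:,0])]
    b=box(a,[.575,-.18,.115],[.605,-.13,.25]); t=np.polyfit(b[:,0],b[:,2],1)
    s=r.sense(); print(s["time_s"],"slope",t[0].round(3),"z@.59",np.polyval(t,.59).round(4),"F",np.round(s["wrist_force"],1),"w",round(s["gripper_width"],3),"gf",round(s["gripper_force"],1))
c,W=shot("wrist","wrist4"); im=cv2.imread("pics/wrist4.png")
cv2.imwrite("pics/crop4.png",cv2.resize(im[230:420,220:420],None,fx=3.6,fy=3.1,interpolation=cv2.INTER_CUBIC))
a=np.load("pics/side4.npy"); 
p=a[100:300,250:400].reshape(-1,3); p=p[~np.isnan(p[:,0])]; q=box(p,[.40,-.16,.1],[.485,-.09,.2]); 
for x in np.arange(.4,.485,.01):
    k=q[abs(q[:,0]-x)<.005]; 
    if len(k): print(x.round(2),len(k),k[:,1].min().round(3),k[:,1].max().round(3),k[:,2].min().round(3),k[:,2].max().round(3))
```

```text
6.4 slope -0.174 z@.59 0.1299 F [-0.7 -0.   1.9] w 0.01 gf 0.7
6.45 slope -0.173 z@.59 0.1297 F [-1.6 -0.2  1.1] w 0.009 gf 0.7
6.5 slope -0.166 z@.59 0.1298 F [-1.4 -0.5  1.7] w 0.007 gf 0.7
0.45 29 -0.142 -0.121 0.153 0.2
0.46 38 -0.138 -0.12 0.151 0.199
0.47 20 -0.139 -0.128 0.143 0.154
0.48 51 -0.16 -0.126 0.141 0.151
```

View pics/crop4.png

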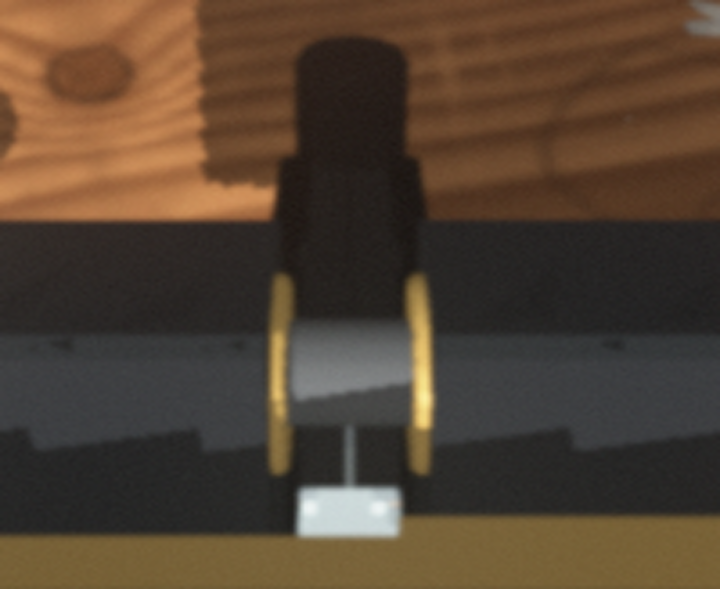

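The arm is steady at a tilt of 0.17 with the tool still holding it down, although the hold isn't clear. A small press will show whether the arm follows.

```bash
cat > th.py <<'E'
from h import *; from geo import box
c,W=shot("side","s"); a=W[130:300,230:400].reshape(-1,3); a=a[~np.isnan(a[:,0])]
b=box(a,[.575,-.18,.105],[.605,-.13,.25]); t=np.polyfit(b[:,0],b[:,2],1)
m=np.median(b,0); print("slope",t[0].round(3),"z@.59",np.polyval(t,.59).round(4),"y@.59",np.polyval(np.polyfit(b[:,0],b[:,1],1),.59).round(4))
E
python3 steer.py '[{"aperture":0,"tx":0.0004,"tz":0.0027},{"aperture":0,"tx":0.0008,"tz":0.0053},{"aperture":0,"tx":0.0013,"tz":0.008},{"aperture":0,"tx":0.0013,"tz":0.008}]'; python3 th.py
```

```text
time_s: 6.95
tcp_pos: [0.4468, -0.1271, 0.1271]
ee_rot: [[-0.978, 0.207, -0.001], [0.207, 0.978, -0.0], [0.001, -0.001, -1.0]]
wrist_force: [-3.5, -0.3, 3.4]
gripper_width: 0.008
gripper_force: 1.7
slope -0.118 z@.59 0.1284 y@.59 -0.1569
```

The arm follows the tool with 3.4 N, which matches the balance spring. I'll keep pressing in small steps and watch the force.

To row units: 0.008 m / 0.75 = 0.0107, 0.006 m / 0.75 = 0.008.

```bash
python3 steer.py '[{"aperture":0,"tx":0.0004,"tz":0.0027},{"aperture":0,"tx":0.0008,"tz":0.0053},{"aperture":0,"tx":0.0011,"tz":0.008},{"aperture":0,"tx":0.0013,"tz":0.0107},{"aperture":0,"tx":0.0013,"tz":0.0107}]'; python3 th.py
```

```text
time_s: 7.5
tcp_pos: [0.446, -0.1269, 0.12]
ee_rot: [[-0.978, 0.207, -0.0], [0.207, 0.978, -0.0], [0.0, -0.001, -1.0]]
wrist_force: [-4.0, 1.4, 9.1]
gripper_width: 0.005
gripper_force: 4.0
slope -0.121 z@.59 0.1262 y@.59 -0.1569
```

To row units: 0.008 m / 0.75 = 0.0107, 0.006 m / 0.75 = 0.008.

```bash
python3 steer.py '[{"aperture":0,"tx":0.0003,"tz":0.0027},{"aperture":0,"tx":0.0005,"tz":0.0053},{"aperture":0,"tx":0.0005,"tz":0.008},{"aperture":0,"tx":0.0007,"tz":0.0107},{"aperture":0,"tx":0.0007,"tz":0.0107}]'; python3 th.py
```

```text
time_s: 8.05
tcp_pos: [0.4451, -0.1267, 0.1115]
ee_rot: [[-0.978, 0.207, -0.001], [0.207, 0.978, -0.0], [0.001, -0.0, -1.0]]
wrist_force: [-3.8, 0.1, 7.0]
gripper_width: -0.0
gripper_force: 3.0
slope -0.053 z@.59 0.1237 y@.59 -0.1568
```

Careful with the scale: shifts go in shares of 0.75 m and turns go in shares of 2 rad. That gives: 0.006 m / 0.75 = 0.008, 0.004 m / 0.75 = 0.0053.

```bash
python3 steer.py '[{"aperture":0,"tz":0.0027},{"aperture":0,"tz":0.0053},{"aperture":0,"tz":0.008},{"aperture":0,"tz":0.008}]'; python3 th.py;  python3 steer.py '[{"aperture":0,"tz":0.0027},{"aperture":0,"tz":0.0053},{"aperture":0,"tz":0.0053}]'; python3 th.py
```

```text
time_s: 8.5
tcp_pos: [0.4448, -0.1266, 0.1049]
ee_rot: [[-0.978, 0.208, -0.002], [0.208, 0.978, 0.0], [0.002, -0.0, -1.0]]
wrist_force: [-2.1, -1.1, 4.2]
gripper_width: 0.002
gripper_force: 1.8
slope -0.014 z@.59 0.1218 y@.59 -0.1567
time_s: 8.85
tcp_pos: [0.4457, -0.1266, 0.1008]
ee_rot: [[-0.978, 0.208, -0.0], [0.208, 0.978, 0.0], [0.0, 0.0, -1.0]]
wrist_force: [-0.9, -0.4, 1.0]
gripper_width: 0.003
gripper_force: 0.6
slope -0.012 z@.59 0.1202 y@.59 -0.1568
```

The force fell to 1 N, so the jaws are drawing the rod in. I'll continue gently to the hard stop.

To row units: 0.004 m / 0.75 = 0.0053, 0.002 m / 0.75 = 0.0027.

```bash
python3 steer.py '[{"aperture":0,"tz":0.0027},{"aperture":0,"tz":0.0053},{"aperture":0,"tz":0.0053}]'; python3 th.py;  python3 steer.py '[{"aperture":0,"tz":0.002},{"aperture":0,"tz":0.004},{"aperture":0,"tz":0.004}]'; python3 th.py
```

```text
time_s: 9.2
tcp_pos: [0.4463, -0.1265, 0.0969]
ee_rot: [[-0.978, 0.207, 0.001], [0.207, 0.978, 0.0], [-0.001, 0.0, -1.0]]
wrist_force: [-0.9, 0.5, 0.8]
gripper_width: 0.004
gripper_force: 0.4
slope 0.007 z@.59 0.119 y@.59 -0.1568
time_s: 9.55
tcp_pos: [0.4461, -0.1266, 0.0941]
ee_rot: [[-0.978, 0.207, 0.001], [0.207, 0.978, -0.0], [-0.001, 0.0, -1.0]]
wrist_force: [0.1, 0.5, 1.9]
gripper_width: 0.006
gripper_force: 0.7
slope -0.001 z@.59 0.1182 y@.59 -0.1566
```

To row units: 0.003 m / 0.75 = 0.004, 0.0015 m / 0.75 = 0.002.

```bash
for i in 1; do python3 steer.py '[{"aperture":0,"tz":0.002},{"aperture":0,"tz":0.004},{"aperture":0,"tz":0.004}]'; python3 th.py; done;  python3 steer.py '[{"aperture":0,"tz":0.0013},{"aperture":0,"tz":0.0027},{"aperture":0,"tz":0.0027}]'; python3 th.py
```

```text
time_s: 9.9
tcp_pos: [0.4463, -0.1269, 0.0929]
ee_rot: [[-0.978, 0.206, 0.001], [0.206, 0.978, -0.001], [-0.001, -0.001, -1.0]]
wrist_force: [-3.3, 1.8, 12.9]
gripper_width: 0.006
gripper_force: 6.8
slope -0.0 z@.59 0.118 y@.59 -0.157
time_s: 10.25
tcp_pos: [0.4463, -0.127, 0.0923]
ee_rot: [[-0.979, 0.206, 0.001], [0.206, 0.979, -0.001], [-0.002, -0.001, -1.0]]
wrist_force: [-6.6, 2.6, 22.2]
gripper_width: 0.005
gripper_force: 11.5
slope -0.002 z@.59 0.1178 y@.59 -0.1569
```

Hard stop at 22 N: the rod is seated. I'll back off to zero load, open, then lift away.

To row units: -0.004 m / 0.75 = -0.0053, -0.002 m / 0.75 = -0.0027.

```bash
python3 steer.py '[{"aperture":0,"tz":-0.0027},{"aperture":0,"tz":-0.0053},{"aperture":0.6,"tz":-0.0053},{"aperture":0.6,"tz":-0.0053},{"aperture":0.6,"tz":-0.0053},{"aperture":0.6,"tz":-0.0053},{"aperture":0.6,"tz":-0.0053}]'; python3 th.py
```

```text
time_s: 11.0
tcp_pos: [0.4454, -0.1267, 0.0927]
ee_rot: [[-0.978, 0.207, -0.001], [0.207, 0.978, -0.0], [0.001, -0.0, -1.0]]
wrist_force: [-0.4, -0.3, -1.0]
gripper_width: 0.374
gripper_force: 0.0
slope 0.025 z@.59 0.1182 y@.59 -0.1568
```

Released and the arm stays down. Lift straight off.

To row units: -0.14 m / 0.75 = -0.1867, -0.11 m / 0.75 = -0.1467.

```bash
python3 steer.py '[{"aperture":0.6},{"aperture":0.6},{"aperture":0.6,"tz":-0.0133},{"aperture":0.6,"tz":-0.0333},{"aperture":0.6,"tz":-0.0667},{"aperture":0.6,"tz":-0.1067},{"aperture":0.6,"tz":-0.1467},{"aperture":0.6,"tz":-0.1867}]'; python3 th.py
python3 steer.py '[{"aperture":0.6},{"aperture":0.6,"tx":0.0267},{"aperture":0.6,"tx":0.0667},{"aperture":0.6,"tx":0.0667},{"aperture":0.6,"tx":0.0667}]'; python3 th.py
python3 - <<'E'
from h import *; im=cv2.imread("pics/s.png")
cv2.imwrite("pics/crop5.png",cv2.resize(im[140:340,200:440],None,fx=3,fy=3,interpolation=cv2.INTER_CUBIC))
E
```

```text
time_s: 11.85
tcp_pos: [0.4456, -0.1267, 0.2353]
ee_rot: [[-0.978, 0.207, 0.001], [0.207, 0.978, -0.0], [-0.001, 0.0, -1.0]]
wrist_force: [0.6, -0.0, 0.7]
gripper_width: 0.603
gripper_force: 0.0
slope 0.048 z@.59 0.1181 y@.59 -0.1566
time_s: 12.4
tcp_pos: [0.3964, -0.1162, 0.233]
ee_rot: [[-0.978, 0.207, 0.0], [0.207, 0.978, -0.0], [-0.0, -0.0, -1.0]]
wrist_force: [0.6, -0.2, -0.6]
gripper_width: 0.597
gripper_force: 0.0
slope 0.01 z@.59 0.1181 y@.59 -0.1569
```

View pics/crop5.png

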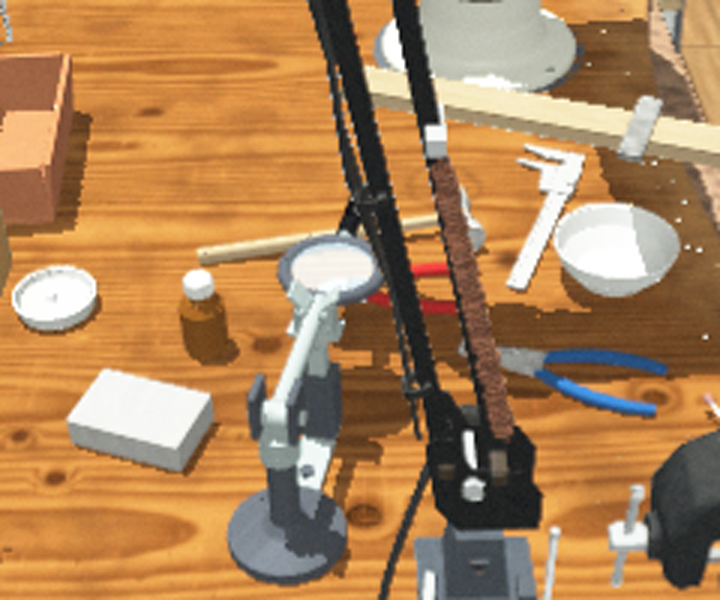

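The final view shows the rod down in the fork at (310,310) with the lens level at (330,270). The bottle, block and bowl are in place and the gripper is clear.

```bash
python3 -c "
from station import r, vision
print(r.finish_job())"
```

```text
the job is handed in; nothing more can be done
None
```

The magnifier is snapped down in its parking catch and stays there by itself with the gripper clear; the hard stop was felt at 22 N, the bottle, block and bowl look undisturbed, and the job was handed in at about 12.5 s (no verdict was returned).

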